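# Lay up a shaft from the sloped bar bin for a butt weld

## Robot

A 6-joint arm with a two-finger parallel gripper is mounted at the origin on the work surface. World frame = base frame: x ahead of the robot, y to its left, z up, the work surface at z = 0. Lengths are in m, angles in degrees, forces in N, time in s.
With the tool pointing down it reaches from about 0.35 to 0.975 m from the base axis. Payload 7.1 kg.
Tool frame: the origin (TCP) lies midway between the tips of the shut fingers; the grasp point (between the pads) lies 19 mm behind it; z points along the fingers, y is the line along which they close (so a half turn about z gives the same grasp; the last joint's range is limited). The gripper opens to 88 mm and grips with 3 to 60 N. Pads are 20 mm wide; open, the fingers measure 115 mm over their backs; the gripper's body (75 mm by 178 mm) begins 61 mm behind the grasp point.
Start: joints at [-65.718, 24.242, 93.386, -0, 62.372, -1.089], TCP at [0.268, -0.565, 0.223] pointing down, gripper open.
Joint ranges: [-172.04, 172.04], [-51.8, 120.97], [4.93, 147.93], [-75.15, 255.16], [6.16, 154.13], [-145.62, 145.62]. Speed limits (degrees/s): [136.94, 136.94, 172.46, 180, 180, 180].

## Interface

Orientations are given as a 3x3 rotation matrix whose columns are the frame's x, y, z axes.
In Python, from rig import bot gives the robot as it stands. The module is installed in compiled form; this text tells all that it offers.
- The arm moves only by the shell command python3 -m pendant 'ROWS' [FORCE]. ROWS is JSON, a list of rows, each a list of 5 numbers: the shift along the tool's x, y, z in m, then the turn about the tool's z in rad, then the closure in counts, from 0 (fully open) to 255 (shut). In form: [[dx, dy, dz, yaw, hand], ...]. A call has 1 to 12 rows; each row is the pose to reach, as a shift and turn from the pose commanded when the call began, along the tool's axes at that moment; what a row does not reach only later rows make up. A row lasts 1/10 s, in which the tool goes at most 50 mm and 8.59 degrees, less where a joint would pass 70% of its speed; a pose out of reach is approached as far as the arm can. A call with a gripper value outside its range is refused whole. The fingers move at their own pace and stop on an object; FORCE is the grip in N (left out, the last holds). Time passes only in rows, so rows that repeat a pose let the fingers close. It gives the time, the measured TCP pose, the force, the opening and the grip force at its end, in the units of the state.
- bot.sense(): the state, without advancing time (a new reading comes with each control period).
- bot.capture(name): name is "scene" or "top"; returns a dict with "pixels" (400x640x3 uint8, red, green, blue), "fx", "fy", "cx", "cy" (pixels), "cam_to_world" (4x4, takes a point from camera to world coordinates). Camera axes: x right, y up, looking along -z (the intrinsics and any distortion apply to the point x, -y, -z); pixel columns grow to the right and rows downward; lengths in m; the calibration is good to about 2 mm. A picture is of the moment at which its call begins. There is no depth.
- bot.close_job(): hands the job in; it is judged then, once.
Trained networks look in a picture, given as the dict that the camera call returned (one of the last four; its "shot" number tells which), for a name from the list of things; names that differ only in an ending like _2 or _b are one class to them, and where a whole thing is asked for, a point or a joint stands for the part that bears it (a point fixed in the world has none). Each returns a list of dicts, best first, with "p" (0 to 1); they miss things now and then, are a little off and sometimes report something else, mostly with a low value. They report only what shows in the picture. A call takes as long as a camera call. They do not tell look-alikes from the thing itself.
- bot.spot_in(picture, thing): "bbox" ([left, top, right, bottom] in pixels, round what is visible of it).
- bot.outline_of(picture, thing): "mask" (400x640 bool, what is visible of it) and "bbox" ([left, top, right, bottom] in pixels, round what is visible of it).
The state is a dict: "t": time; "qpos": joint angles; "qvel": joint speeds; "effort": joint torques, N m; "position": TCP position; "orientation": TCP orientation; "contact_force": force on the tool from outside, world axes, zero at the start; "ft_torque": the same for the moment, N m; "width": opening from 0.0 (shut) to 1.0 (fully open); "grip_force": force on a finger pad.
Only numpy, scipy, OpenCV 4.12 (cv2) and the standard library are available. Lean on these libraries where they do the work, as an engineer would, in place of code of your own. Each camera call takes 0.05 s, during which the arm holds its last target. There are 200 camera calls.

## Task

From the sloped bar bin, lay the thick plain bar in the V cradle, pushed right up against the end stop, and the stepped stub shaft behind it in the same cradle, its thick end closed up tight against the bar so that no gap is left to weld and its thin journal points away from the stop. Set both down gently, do not drop them into the cradle or shift the stop, and leave the thin bar, the file and the wrench lying where they are.

Things in the scene. Friction and masses are not known exactly. Their poses are not given: they have to be found in the camera images.
- bar_center (a point): Thick plain bar: steel round, 28 mm diameter, 130 mm long, about 0.6 kg, both ends alike. Point: its centre, on the axis; x along the axis, up the bin's slope at the start. Starts in any one compartment, lower end at the bin's front lip, on two V rests 16 and 84 mm from that end (free for fingers from 20 to 80 mm), its axis 28 mm above the deck, 27 mm free to the wall on each side.
- stub_center (a point): Stub shaft: steel, thick part 28 mm diameter and 90 mm long, then a thin journal 18 mm diameter and 40 mm long, about 0.5 kg. Point: on the axis in the middle of the thick part, 45 mm from its flat end; x along the axis towards the journal, up the slope at the start. Balance point 10 mm further along x. Lies in the bin as the bar does, thick end at the lip, rests 16 and 84 mm from it.
- thin_center (a point): Thin plain bar, steel, 20 mm diameter, 130 mm long, in the third compartment, where it stays. Point: its centre; x along its axis.
- bin: Grey sheet-steel bar bin fixed to the bench, 255 mm wide, three compartments at its y = -84, 0 and +84 mm. The deck rises at 28 degrees (0.489 rad) along the bin's +x, from 27 mm above the bench at the front edge to 101 mm at the rear; the bars lie along the slope. Walls stand 30 mm above the deck, the front lip 22 mm. Origin: on the bench, under the middle.
- cradle: Welding cradle bolted to the bench: dark base 330 x 70 x 12 mm with four 90 degree V saddles in a row, each 10 mm long, at x = -89, -19, +24 and +89 mm, with room for fingers between them. A 28 mm bar seated in the Vs is level along x with its axis 60 mm above the bench; the saddles' tips are 57 mm high. Origin: on the bench, under the middle; +x points away from the end stop.
- stop_face (a point): End stop at the cradle's -x end: upright steel plate 44 mm wide, 12 mm thick, top 80 mm above the bench. Point: in the face the bar butts against, 60 mm above the bench on a seated bar's axis; x from the face along the cradle. Clamped 114 to 124 mm from the cradle's middle; slips if pushed over about 20 N. When all is home the bar's point is 65 mm and the stub's 175 mm along x from here.
- file: Flat hand file with orange handle, 290 mm long, lying on the bench beyond the work. Origin: on the bench near its middle; x along it.
- wrench: Steel wrench 200 mm long, lying on the bench just beyond the bin and cradle. Origin: on the bench; x along it.
Mind the look-alikes: they are no part of the job. Leave any orange look-alike of the part that bears bar_center alone. What is shaped like the part that bears stub_center but brown is not meant.

How it is judged (in metres and radians):
At the end, for the whole second after the job is handed in: The thick bar lies in the V saddles against the stop (gap under 1.5 mm) and the stub lies in the saddles behind it with its thick end against the bar (gap under 1.5 mm) and its journal away from the stop; both axes within 3 mm of the cradle's and within 2 degrees of it, released and at rest (distance between bar_center and stop_face below 0.0667 m and x of bar_center in the frame of stop_face above 0.063 m and y of bar_center in the frame of stop_face between -0.003 and 0.003 m and z of bar_center in the frame of stop_face between -0.003 and 0.003 m and angle between the x axis of each of bar_center, stub_center and the x axis of stop_face, either way round below 0.035 rad and distance between stub_center and bar_center below 0.1117 m and x of stub_center in the frame of stop_face above 0.172 m and y of stub_center in the frame of stop_face between -0.003 and 0.003 m and z of stub_center in the frame of stop_face between -0.003 and 0.003 m and linear speed of each of bar, stub below 0.02 m/s); the robot touches nothing.
It fails at once if the end stop is shifted by more than 2 mm (distance of stop_face from where it was at the start of the episode above 0.002 m).
It fails at once if a bar is dropped or slammed into the cradle (over 70 N, as from a drop of more than about 1 cm) (contact force between any of bar, stub and cradle above 70 N).
It fails at once if the thin bar is moved by more than 15 mm (distance of thin_center from where it was at the start of the episode above 0.015 m).
It fails at once if the file or the wrench is moved by more than 15 mm (distance of any of file, wrench from where it was at the start of the episode above 0.015 m).
It also fails if it takes over 61 s, if anything falls off the work surface, if the arm or the gripper's body presses on something with over 40 N, if the wrist force passes 120 N, or if a joint passes its speed limit or range.

## Working session

There is one attempt and no reset: what is moved stays moved. The work goes in short steps, Python scripts to look and compute and a shell command to move; the robot and the scene stay as the last step left them, time stands still between calls to the robot, and variables do not carry over. Pictures are saved under pics/ and viewed, at most 10 in all, crops included, and the job is handed in when it is done.

```bash
mkdir -p pics; python3 - <<'E'
from rig import bot
import cv2,numpy as np,pickle
s=bot.sense();print(s['t'],s['position'],s['orientation'],s['width'])
D={}
for n in("scene","top"):
    c=bot.capture(n);cv2.imwrite(f'pics/{n}0.png',c['pixels'][:,:,::-1]);D[n]=c
    print(n,c['fx'],c['fy'],c['cx'],c['cy'],np.round(c['cam_to_world'],4).tolist(),[k for k in c])
    for t in("bar_center","stub_center","thin_center","bin","cradle","file","wrench"):
        print(t,[(np.round(d['bbox']).astype(int).tolist(),round(d['p'],2)) for d in bot.spot_in(c,t)])
pickle.dump(D,open('d.pkl','wb'))
E
```

```text
0.0 [ 0.26759438 -0.5642183   0.22192377] [[ 9.03548739e-01  4.28484850e-01 -6.39565395e-04]
 [ 4.28485328e-01 -9.03547706e-01  1.36637768e-03]
 [ 7.59429158e-06 -1.50863322e-03 -9.99998862e-01]] 0.9976955525542777
scene 426.3161693124219 426.3161693124219 315.91997052464734 200.85760355242698 [[-0.6806, -0.5948, 0.4277, 0.9607], [0.7325, -0.5636, 0.3818, 0.4092], [0.0139, 0.5732, 0.8193, 0.8353], [0.0, 0.0, 0.0, 1.0]] ['pixels', 'fx', 'fy', 'cx', 'cy', 'cam_to_world', 'shot']
bar_center [([312, 216, 374, 231], 0.93), ([416, 285, 461, 352], 0.84)]
stub_center [([324, 186, 377, 199], 0.95), ([305, 251, 367, 269], 0.71), ([428, 168, 454, 214], 0.61)]
thin_center []
bin [([295, 174, 401, 306], 0.76)]
cradle [([149, 116, 280, 164], 0.66)]
file [([170, 228, 283, 299], 0.72)]
wrench [([209, 207, 284, 255], 0.95)]
top 381.5444673150289 381.5444673150289 312.91996648474566 202.2246434994831 [[0.0045, 0.9867, -0.1628, 0.4085], [-1.0, 0.0059, 0.0079, 0.0595], [0.0087, 0.1627, 0.9866, 0.9452], [0.0, 0.0, 0.0, 1.0]] ['pixels', 'fx', 'fy', 'cx', 'cy', 'cam_to_world', 'shot']
bar_center [([146, 181, 196, 211], 0.97), ([247, 180, 302, 206], 0.92)]
stub_center [([231, 279, 253, 335], 0.8), ([267, 209, 314, 236], 0.6)]
thin_center [([234, 150, 287, 170], 0.77)]
bin [([217, 140, 320, 262], 0.69)]
cradle [([400, 137, 496, 261], 0.9)]
file [([278, 103, 393, 137], 0.84)]
wrench []
```

View pics/scene0.png

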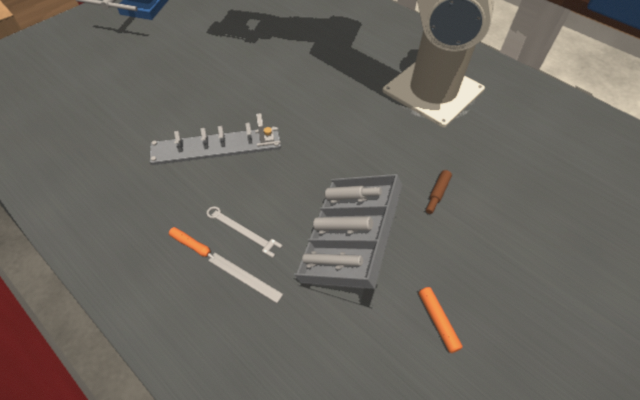

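View pics/top0.png

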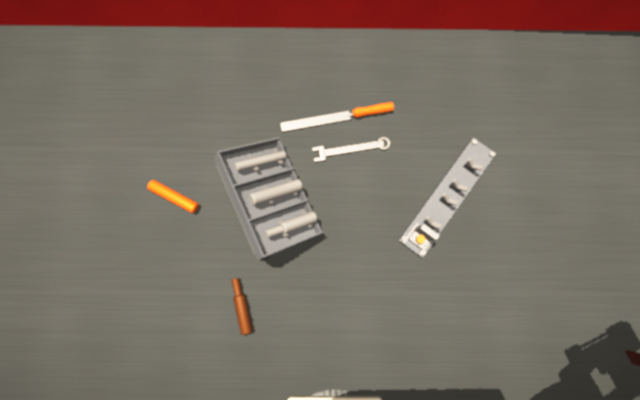

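The scene shows the bin with three grey bars: at scene pixels (352,193) one with a step, at (342,224) a thick plain one and at (332,260) a thinner one. The cradle is at (215,145), with its stop at the right end near (263,130). The orange bar (440,318) and the brown stub (440,190) are look-alikes on the bench. In the top view the bars are at (292,225), (276,192) and (260,160), the cradle runs from (413,245) to (483,148), and the stop is at lower left. I'll confirm this in one enlarged crop.

```bash
python3 - <<'E'
from rig import bot
import cv2,numpy as np
a=cv2.imread('pics/top0.png');b=cv2.imread('pics/scene0.png')
r=lambda im,x0,y0,x1,y1:cv2.resize(im[y0:y1,x0:x1],(400,300),interpolation=cv2.INTER_CUBIC)
o=np.vstack([np.hstack([r(a,200,130,360,250+0),r(a,385,130,545,250)]),np.hstack([r(b,280,170,440,290),r(b,140,80,300,200)])])
o=np.vstack([np.hstack([r(a,195,135,355,255),r(a,385,145-10,545,255)]),o[300:]])
cv2.imwrite('pics/crop1.png',o)
E
```

```text
(no output)
```

View pics/crop1.png

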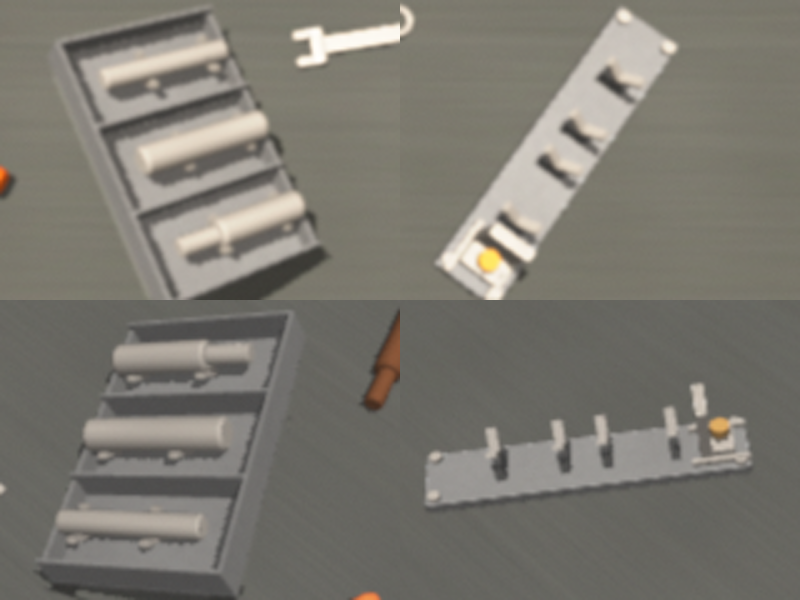

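The crop confirms it: the middle compartment holds the thick plain bar (top 276,192), the one nearest the robot the stub (top 292,225), with its thick end at the right-hand lip, and the far one the thin bar. The orange and brown ones lie on the bench outside the bin. Next I fit the poses.

```bash
cat > geo.py <<'E'
import numpy as np,cv2
def proj(c,P):
    M=np.linalg.inv(c['cam_to_world']);p=np.asarray(P)@M[:3,:3].T+M[:3,3]
    return np.c_[c['cx']+c['fx']*p[:,0]/-p[:,2],c['cy']-c['fy']*p[:,1]/-p[:,2]]
def cyl(x0,x1,r):
    a=np.linspace(0,2*np.pi,24,endpoint=False)
    return np.vstack([np.c_[0*a+x,r*np.cos(a),r*np.sin(a)] for x in(x0,x1)])
def box(x0,x1,y0,y1,z0,z1): return np.array([[x,y,z] for x in(x0,x1) for y in(y0,y1) for z in(z0,z1)],float)
def Rz(a): return np.array([[np.cos(a),-np.sin(a),0],[np.sin(a),np.cos(a),0],[0,0,1]])
S=np.radians(28);Rp=np.array([[np.cos(S),0,-np.sin(S)],[0,1,0],[np.sin(S),0,np.cos(S)]])
def binbar(y,pts,L): # pts along bar frame, x from lower end
    # deck mid height 64 at x=0; deck half length in plan = 74/2/tan28
    h=.037/np.sin(S)
    p=pts+[-h+L,0,.028]
    return p@Rp.T+[0,y,.064]
def hullmom(u):
    h=cv2.convexHull(np.asarray(u,np.float32));m=cv2.moments(h);A=m['m00']
    return np.array([m['m10']/A,m['m01']/A]),np.array([m['mu20']/A,m['mu11']/A,m['mu02']/A]),A
E
python3 - <<'E'
from rig import bot
from geo import *
from scipy.optimize import least_squares
import pickle
C={n:bot.capture(n) for n in("top","scene")}
M={}
for n,c in C.items():
    cen={'bar':(276,192) if n=='top' else (342,224),'stub':(292,222) if n=='top' else (352,193),'thin':(260,160) if n=='top' else(332,260),'cradle':(445,195) if n=='top' else (215,140),'bin':(265,200) if n=='top' else (350,235)}
    for k,ct in cen.items():
        for nm in({'bar':['bar_center','thin_center'],'stub':['stub_center','bar_center'],'thin':['thin_center','bar_center','stub_center'],'cradle':['cradle'],'bin':['bin']})[k]:
            ds=[d for d in bot.outline_of(c,nm) if np.hypot((d['bbox'][0]+d['bbox'][2])/2-ct[0],(d['bbox'][1]+d['bbox'][3])/2-ct[1])<18]
            if ds:
                m=ds[0]['mask'];v,u=np.nonzero(m);M[n,k]=np.c_[u,v];print(n,k,nm,ds[0]['bbox'],m.sum(),round(ds[0]['p'],2));break
pickle.dump((C,M),open('m.pkl','wb'))
stub=np.vstack([cyl(0,.09,.014),cyl(.09,.13,.009)]);parts={'bar':cyl(0,.13,.014),'stub':stub,'thin':cyl(0,.13,.010)}
def feat(u):
    c,s,A=hullmom(u);a=.5*np.arctan2(2*s[1],s[0]-s[2]);return np.r_[c,20*a]
def place(q,P): return P@Rz(q[2]).T+[q[0],q[1],0]
keys=[k for k in M if k[1] in parts]
for sg in(1,-1):
  Y={'bar':0,'stub':sg*.084,'thin':-sg*.084}
  def f(q):
    r=[]
    for n,k in keys:
        d=feat(proj(C[n],place(q,binbar(Y[k],parts[k],q[3]))))-feat(M[n,k]);d[2]=(d[2]+10*np.pi)%(20*np.pi)-10*np.pi;r+=list(d)
    return r
  o=least_squares(f,[.41,.14,np.pi/2+.3,.005],loss='soft_l1');print('bin',sg,o.x,o.cost);print([(k,np.round(o.fun[3*i:3*i+3],1)) for i,k in enumerate(keys)])
cr=np.vstack([box(-.165,.165,-.035,.035,0,.012)])
st=lambda s:box(-s-.012,-s,-.022,.022,.012,.08)
for n in('top','scene','both'):
  ks=[k for k in M if k[1]=='cradle' and n in(k[0],'both')]
  if not ks: continue
  def g(q):
    r=[]
    for k in ks:
        P=cr if k[0]=='top' else np.vstack([cr,st(.119)]+[box(x-.005,x+.005,-.02,.02,.012,.057) for x in(-.089,-.019,.024,.089)])
        d=feat(proj(C[k[0]],place(q,P)))-feat(M[k]);d[2]=(d[2]+10*np.pi)%(20*np.pi)-10*np.pi;r+=list(d)
    return r
  o=least_squares(g,[.43,-.26,-.95]);print('cradle',n,o.x,np.round(o.fun,1))
E
```

```text
top bar bar_center [247.2, 182.1, 301.2, 204.3] 565 0.56
top thin thin_center [236.2, 149.0, 286.3, 172.7] 431 0.77
top cradle cradle [399.6, 137.0, 493.3, 260.9] 3682 0.67
top bin bin [212.6, 138.0, 322.8, 265.3] 6196 0.92
scene bar bar_center [312.4, 215.4, 376.0, 231.1] 766 0.94
scene stub stub_center [327.2, 187.8, 375.8, 202.3] 588 0.61
scene thin thin_center [301.6, 250.8, 362.4, 266.9] 600 0.59
scene cradle cradle [148.6, 113.4, 279.6, 163.8] 3275 0.57
bin 1 [ 0.49139204  0.20633764  2.25125863 -0.08662218] 70.97985257956609
[(('top', 'bar'), array([ 6. , 11.6, -5.5])), (('top', 'thin'), array([ 0.1, 16.2, -5.1])), (('scene', 'bar'), array([ 0.6,  3.2, -3.9])), (('scene', 'stub'), array([-8.2,  3.1, -3.7])), (('scene', 'thin'), array([10.3,  1.4, -4.2]))]
bin -1 [ 0.49847404  0.48561722  1.69814854 -0.37060874] 362.197524568485
[(('top', 'bar'), array([ 6.4, 23.2,  4.9])), (('top', 'thin'), array([25.3, 85.2,  3.3])), (('scene', 'bar'), array([ 3.4, 31.3,  6.3])), (('scene', 'stub'), array([-26.3,  87.1,   8.3])), (('scene', 'thin'), array([ 32.3, -28.8,   4.1]))]
cradle top [ 0.60354778 -0.32084201 -0.92618905] [14.  -9.5  6.1]
cradle scene [ 0.58107606 -0.29336665 -0.94997419] [0.  0.3 4.7]
cradle both [ 0.57971074 -0.2869579  -0.96412625] [ 1.1 -0.3  6.9  2.1  1.3  4.9]
```

```bash
cat > fit.py <<'E'
from geo import *
from scipy.optimize import least_squares
import pickle
C,M=pickle.load(open('m.pkl','rb'))
stub=np.vstack([cyl(0,.09,.014),cyl(.09,.13,.009)]);parts={'bar':cyl(0,.13,.014),'stub':stub,'thin':cyl(0,.13,.010)}
def feat(u):
    c,s,A=hullmom(u);a=.5*np.arctan2(2*s[1],s[0]-s[2]);return np.r_[c,20*a]
def place(q,P): return P@Rz(q[2]).T+[q[0],q[1],0]
keys=[k for k in M if k[1] in parts]
kw=dict(diff_step=1e-3,x_scale=[.1,.1,.3,.1],loss='soft_l1')
Y={'bar':0,'stub':.084,'thin':-.084}
def f(q):
    r=[]
    for n,k in keys:
        d=feat(proj(C[n],place(q,binbar(Y[k],parts[k],q[3]))))-feat(M[n,k]);d[2]=(d[2]+10*np.pi)%(20*np.pi)-10*np.pi;r+=list(d)
    return r
o=least_squares(f,[.41,.14,1.86,.005],**kw);print('bin',o.x,o.cost);print([(k,np.round(o.fun[3*i:3*i+3],1)) for i,k in enumerate(keys)])
qb=o.x
cr=box(-.165,.165,-.035,.035,0,.012)
st=lambda s:box(-s-.012,-s,-.022,.022,.012,.08)
full=np.vstack([cr,st(.119)]+[box(x-.005,x+.005,-.02,.02,.012,.057) for x in(-.089,-.019,.024,.089)])
kw['x_scale']=[.1,.1,.3]
for n in('top','scene','both'):
  ks=[k for k in M if k[1]=='cradle' and n in(k[0],'both')]
  def g(q):
    r=[]
    for k in ks:
        d=feat(proj(C[k[0]],place(q,full)))-feat(M[k]);d[2]=(d[2]+10*np.pi)%(20*np.pi)-10*np.pi;r+=list(d)
    return r
  o=least_squares(g,[.43,-.26,-.54],**kw);print('cradle',n,o.x,np.round(o.fun,1))
qc=o.x
np.save('q.npy',np.r_[qb,qc])
# overlay
E
cat > ov.py <<'E'
import sys
from geo import *
from rig import bot
q=np.load('q.npy');qb,qc=q[:4],q[4:]
s0=float(sys.argv[1]) if len(sys.argv)>1 else .119
o=[]
for n,(w) in {'top':[(195,135,355,255),(385,135,545,255)],'scene':[(280,170,440,290),(140,80,300,200)]}.items():
    c=bot.capture(n);im=np.ascontiguousarray(c['pixels'][:,:,::-1])
    row=[]
    for (x0,y0,x1,y1) in w:
        z=cv2.resize(im[y0:y1,x0:x1],(400,300),interpolation=cv2.INTER_CUBIC)
        def L(P,q,col=(0,255,0)):
            p=(proj(c,np.asarray(P,float)@Rz(q[2]).T+[q[0],q[1],0])+.5-[x0,y0])*2.5
            cv2.polylines(z,[np.int32(np.round(p*8))],False,col,1,cv2.LINE_AA,3)
        for y,l in((0,.13),(.084,.13),(-.084,.13)): L(binbar(y,np.array([[0,0,0],[l,0,0]]),qb[3]),qb,(0,0,255))
        L([[-.165,-.035,.012],[.165,-.035,.012],[.165,.035,.012],[-.165,.035,.012],[-.165,-.035,.012]],qc)
        L([[-s0,0,.06],[.165,0,.06]],qc,(0,0,255))
        L([[-s0,-.022,.08],[-s0,.022,.08],[-s0,.022,.012]],qc,(255,0,255))
        for x in(-.089,-.019,.024,.089): L([[x,-.02,.057],[x,-.0,.04],[x,.02,.057]],qc,(255,255,0))
        row.append(z)
    o.append(np.hstack(row))
cv2.imwrite(sys.argv[2] if len(sys.argv)>2 else 'pics/ov.png',np.vstack(o))
E
python3 fit.py; python3 ov.py .119 pics/ov1.png
```

```text
bin [0.56601704 0.1545009  2.02050543 0.00736103] 1.235833799375668
[(('top', 'bar'), array([ 0. ,  0.1, -0.5])), (('top', 'thin'), array([ 0.5, -0.7, -0.2])), (('scene', 'bar'), array([ 0.3,  0.7, -0.3])), (('scene', 'stub'), array([ 0.1,  0.2, -0.3])), (('scene', 'thin'), array([ 0.2, -0.8, -0.4]))]
cradle top [ 0.58132375 -0.28412643 -0.64104   ] [-0.  0.  0.]
cradle scene [ 0.57759721 -0.28673186 -0.63515176] [-0.  0.  0.]
cradle both [ 0.58001326 -0.2846921  -0.64524212] [ 0.2  0.5  0.1 -0.1  0.9  0.1]
```

View pics/ov1.png

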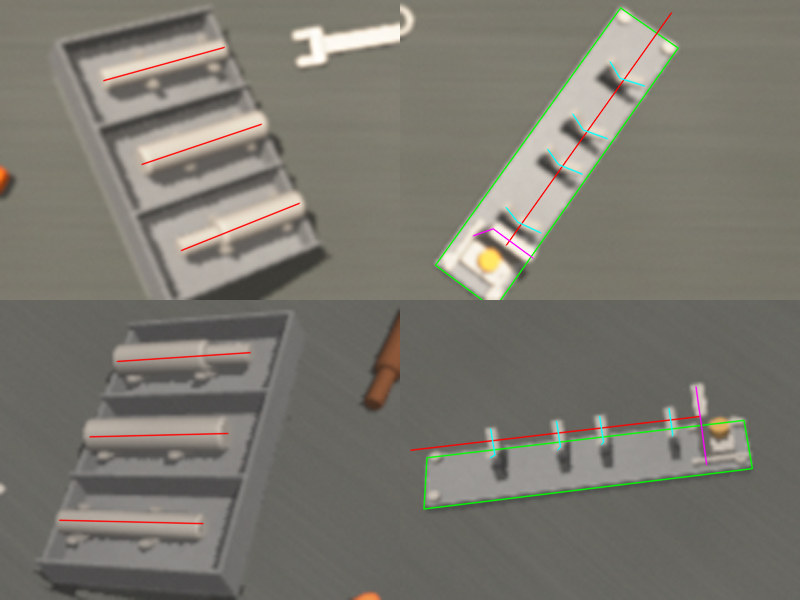

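The overlays match to about 1 px: the bars lie along the red lines, and the saddles and stop plate fall on the model. I'll write a helper that works out the moves.

```bash
cat > go.py <<'E'
import sys
from geo import *
from rig import bot
q=np.load('q.npy');qb,qc=q[:4],q[4:];STOP=.119
def bing(y,l): return place(qb,binbar(y,np.array([[l,0,0.]]),qb[3]))[0]
def place(q,P): return P@Rz(q[2]).T+[q[0],q[1],0]
def crad(x,y,z): return place(qc,np.array([[x,y,z]]))[0]   # grasp-point world
def rel(p,h):  # TCP target p, heading of tool x (rad) -> shift
    s=bot.sense();R=np.array(s['orientation']);d=R.T@(p-np.array(s['position']))
    h0=np.arctan2(R[1,0],R[0,0]);yaw=-((h-h0+np.pi)%(2*np.pi)-np.pi)
    return np.round(np.r_[d,yaw],4)
def st():
    s=bot.sense();R=np.array(s['orientation'])
    print('t',round(s['t'],2),'p',np.round(s['position'],4),'h',round(np.arctan2(R[1,0],R[0,0]),4),'w',round(s['width']*88,1),'F',np.round(s['contact_force'],1),'M',np.round(s['ft_torque'],2),'g',np.round(s['grip_force'],1))
def inc(fr): # tool position in cradle frame
    s=bot.sense();return (np.array(s['position'])-[qc[0],qc[1],0])@Rz(qc[2])
E
python3 - <<'E'
from go import *
from scipy.optimize import least_squares
import pickle
C,M=pickle.load(open('m.pkl','rb'))
g=bing(0,.065);print('bar grasp',g,'stub',bing(.084,.055),'stop',crad(-.119,0,.06))
h=qb[2];print(rel(g+[0,0,.12-.019],h),rel(g-[0,0,.019],h))
E
```

```text
bar grasp [0.57420733 0.13753311 0.08569398] stub [0.50239735 0.09306641 0.08099926] stop [ 0.48493772 -0.21312647  0.06      ]
[ 0.5777 -0.5032  0.036  -1.5777] [ 0.5777 -0.5032  0.156  -1.5777]
```

```bash
python3 -m pendant '[[0.578,-0.503,0,-1.578,122],[0.578,-0.503,0,-1.578,122],[0.578,-0.503,0,-1.578,122],[0.578,-0.503,0,-1.578,122],[0.578,-0.503,0,-1.578,122],[0.578,-0.503,0,-1.578,122],[0.578,-0.503,0,-1.578,122],[0.578,-0.503,0,-1.578,122],[0.578,-0.503,0,-1.578,122],[0.578,-0.503,0,-1.578,122],[0.578,-0.503,0,-1.578,122],[0.578,-0.503,0,-1.578,122]]' 20
python3 - <<'E'
from go import *
st();g=bing(0,.065);print(rel(g+[0,0,.08-.019],qb[2]))
E
```

```text
t: 2.75
position: [0.5086, -0.0128, 0.223]
orientation: [[-0.437, 0.899, 0.001], [0.899, 0.437, -0.0], [-0.0, 0.001, -1.0]]
contact_force: [0.0, -0.6, -0.1]
width: 0.523
grip_force: 0.0
t 2.75 p [ 0.5086 -0.0128  0.223 ] h 2.0232 w 46.0 F [ 0.  -0.6 -0.1] M [-0.03 -0.19 -0.01] g 0.0
[0.1066 0.1246 0.0764 0.0027]
```

```bash
python3 -m pendant '[[0.036,0.042,0.025,0,122],[0.072,0.083,0.05,0,122],[0.107,0.125,0.076,0,122],[0.107,0.125,0.076,0,122],[0.107,0.125,0.076,0,122],[0.107,0.125,0.076,0,122]]'
python3 - <<'E'
from go import *
st();g=bing(0,.065);print(rel(g+[0,0,-.019],qb[2]))
a=bot.capture('scene')['pixels'][130:330,240:500,::-1]
cv2.imwrite('pics/hov.png',cv2.resize(a,(780,600)))
E
```

```text
t: 3.35
position: [0.5736, 0.136, 0.1462]
orientation: [[-0.436, 0.9, -0.001], [0.9, 0.436, -0.0], [0.0, -0.001, -1.0]]
contact_force: [0.4, -0.5, 0.0]
width: 0.524
grip_force: 0.0
t 3.35 p [0.5736 0.136  0.1462] h 2.0222 w 46.1 F [ 0.4 -0.5  0. ] M [-0.06 -0.08 -0.01] g 0.0
[0.0011 0.0013 0.0795 0.0017]
```

View pics/hov.png

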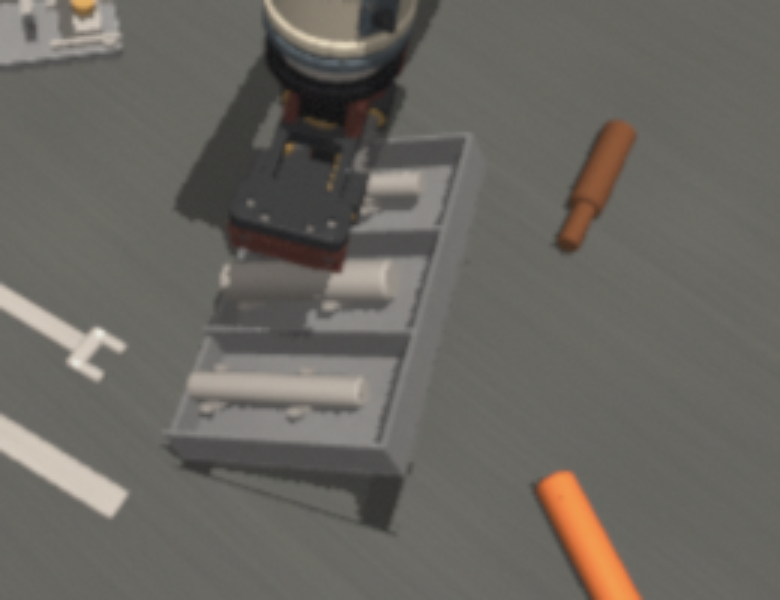

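The gripper hangs above the middle bar (crop 300,280), well lined up with it. Descending.

```bash
python3 -m pendant '[[0.001,0.001,0.02,0,122],[0.001,0.001,0.04,0,122],[0.001,0.001,0.055,0,122],[0.001,0.001,0.065,0,122],[0.001,0.001,0.073,0,122],[0.001,0.001,0.079,0,122],[0.001,0.001,0.079,0,122]]'
python3 - <<'E'
from go import *
st()
E
```

```text
t: 4.1
position: [0.5742, 0.137, 0.0672]
orientation: [[-0.435, 0.901, -0.001], [0.901, 0.435, -0.0], [0.0, -0.001, -1.0]]
contact_force: [0.4, 0.3, 0.7]
width: 0.522
grip_force: 0.0
t 4.1 p [0.5742 0.137  0.0672] h 2.0206 w 45.9 F [0.4 0.3 0.7] M [-0.03 -0.12 -0.06] g 0.0
```

Clear. I'll close lightly and see how well it is centred.

```bash
python3 -m pendant '[[0,0,0,0,180],[0,0,0,0,200],[0,0,0,0,200],[0,0,0,0,200],[0,0,0,0,200],[0,0,0,0,200],[0,0,0,0,200],[0,0,0,0,200]]' 20
python3 - <<'E'
from go import *
st();s=bot.sense();print(np.array(s['orientation']).T@np.array(s['contact_force']))
E
```

```text
t: 4.9
position: [0.5741, 0.137, 0.0681]
orientation: [[-0.435, 0.9, -0.001], [0.9, 0.435, -0.0], [0.0, -0.001, -1.0]]
contact_force: [-4.0, -2.2, 6.3]
width: 0.316
grip_force: 20.0
t 4.9 p [0.5741 0.137  0.0681] h 2.0207 w 27.8 F [-4.  -2.2  6.3] M [-0.42  0.57 -0.13] g 20.0
[-0.25153543 -4.57294595 -6.31883935]
```

```bash
python3 -m pendant '[[0,0,-0.005,0,200],[0,0,-0.015,0,200],[0,0,-0.03,0,200],[0,0,-0.055,0,200],[0,0,-0.08,0,200],[0,0,-0.1,0,200],[0,0,-0.11,0,200],[0,0,-0.11,0,200]]' 25
python3 - <<'E'
from go import *
st()
g=crad(-STOP+.006+.065,0,.06);print(rel(g+[0,0,.06-.019],qc[2]))
E
```

```text
t: 5.7
position: [0.5754, 0.1375, 0.1797]
orientation: [[-0.435, 0.9, 0.003], [0.9, 0.435, 0.001], [-0.001, 0.003, -1.0]]
contact_force: [0.8, -0.1, -7.1]
width: 0.315
grip_force: 24.9
t 5.7 p [0.5754 0.1375 0.1797] h 2.0209 w 27.7 F [ 0.8 -0.1 -7.1] M [-0.07 -0.14  0.02] g 24.9
[-0.3394 -0.2018  0.0782  2.6661]
```

```bash
python3 -m pendant '[[-0.01,-0.006,-0.01,0.05,200],[-0.03,-0.018,-0.02,0.15,200],[-0.06,-0.036,-0.02,0.29,200],[-0.09,-0.054,-0.02,0.43,200],[-0.12,-0.072,-0.02,0.57,200],[-0.15,-0.09,-0.02,0.71,200],[-0.18,-0.108,-0.02,0.85,200],[-0.21,-0.126,-0.02,0.99,200],[-0.24,-0.144,-0.02,1.13,200],[-0.27,-0.16,-0.02,1.27,200],[-0.3,-0.178,-0.02,1.41,200],[-0.32,-0.19,-0.02,1.55,200]]'
python3 - <<'E'
from go import *
st()
g=crad(-STOP+.006+.065,0,.06);print(rel(g+[0,0,.08-.019],qc[2]))
E
```

```text
t: 6.9
position: [0.5415, -0.2355, 0.1964]
orientation: [[0.894, 0.447, -0.002], [0.447, -0.894, 0.0], [-0.001, -0.001, -1.0]]
contact_force: [0.5, 0.1, -6.5]
width: 0.314
grip_force: 24.9
t 6.9 p [ 0.5415 -0.2355  0.1964] h 0.4639 w 27.7 F [ 0.5  0.1 -6.5] M [ 0.06 -0.09  0.03] g 24.9
[-0.0088  0.0183  0.0753  1.1092]
```

```bash
python3 -m pendant '[[-0.003,0.005,0,0.14,200],[-0.006,0.012,0,0.28,200],[-0.009,0.018,0,0.42,200],[-0.009,0.018,0,0.56,200],[-0.009,0.018,0.01,0.7,200],[-0.009,0.018,0.03,0.84,200],[-0.009,0.018,0.05,0.98,200],[-0.009,0.018,0.065,1.06,200],[-0.009,0.018,0.075,1.109,200],[-0.009,0.018,0.075,1.109,200]]'
python3 - <<'E'
from go import *
st()
g=crad(-STOP+.006+.065,0,.06);print(rel(g+[0,0,-.019],qc[2]))
o=[]
for n,(x0,y0,x1,y1) in {'top':(370,120,530,240+30),'scene':(130,50,290,200)}.items():
    c=bot.capture(n);z=cv2.resize(np.ascontiguousarray(c['pixels'][y0:y1,x0:x1,::-1]),(400,375),interpolation=cv2.INTER_CUBIC)
    def L(P,q,col):
        p=(proj(c,place(q,np.asarray(P,float)))+.5-[x0,y0])*2.5;cv2.polylines(z,[np.int32(p*8)],False,col,1,cv2.LINE_AA,3)
    L([[-.165,-.035,.012],[.165,-.035,.012],[.165,.035,.012],[-.165,.035,.012]],qc,(0,255,0));L([[-.119,-.022,.08],[-.119,.022,.08]],qc,(255,0,255))
    e=inc(0);a=np.array([e[0],e[1],e[2]+.019]);d=np.array([np.cos(S),0,np.sin(S)])*.065;L([a-d,a+d],qc,(0,0,255))
    o.append(z)
cv2.imwrite('pics/pl1.png',np.hstack(o))
E
```

```text
t: 7.9
position: [0.5408, -0.2528, 0.1198]
orientation: [[0.803, -0.596, -0.005], [-0.596, -0.803, 0.002], [-0.005, 0.001, -1.0]]
contact_force: [0.5, -0.0, -7.7]
width: 0.313
grip_force: 24.9
t 7.9 p [ 0.5408 -0.2528  0.1198] h -0.6385 w 27.5 F [ 0.5 -0.  -7.7] M [ 0.09  0.02 -0.  ] g 24.9
[0.0029 0.0019 0.0788 0.0067]
```

View pics/pl1.png

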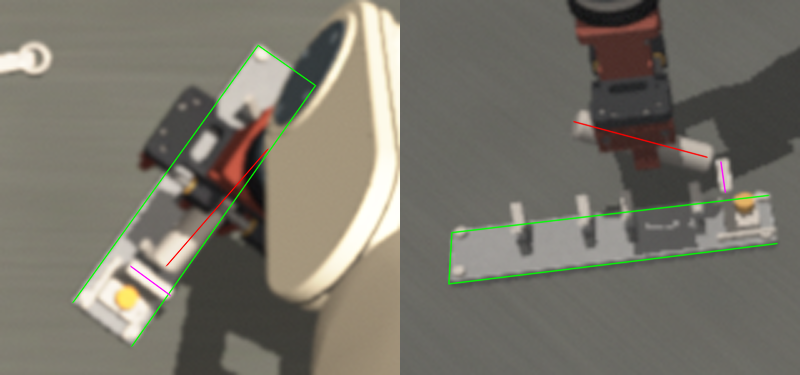

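The bar is held about 28° tilted over the cradle, its low end at the stop (top crop 175,245). In the top view it appears slightly left of the predicted line, so I'll measure that offset in both views.

```bash
python3 - <<'E'
from go import *
e=inc(0);a=np.array([e[0],e[1],e[2]+.019]);d=np.array([np.cos(S),0,np.sin(S)])
for n in('top','scene'):
    c=bot.capture(n);g=c['pixels'].astype(float)
    hsv=cv2.cvtColor(c['pixels'],cv2.COLOR_RGB2HSV)
    pr=lambda x:proj(c,place(qc,np.atleast_2d(x)))[0]
    for x in((-.055,-.045,-.035) if n=='top' else (-.055,-.045,-.035,.05,.06)):
        p=pr(a+d*x);u=pr(a+d*(x+.01))-p;u/=np.linalg.norm(u);v=np.array([-u[1],u[0]])
        t=np.arange(-14,14.5,1);pts=np.float32(p+t[:,None]*v)
        I=cv2.remap(g.mean(2).astype(np.float32),pts[:,0][None],pts[:,1][None],cv2.INTER_LINEAR)[0]
        print(n,x,'v',np.round(v,2),np.round(I).astype(int))
    for d_ in bot.outline_of(c,'bar_center')[:3]: print(d_['bbox'],d_['p'])
    pj=[pr(a+d*x) for x in(-.065,.065)];print(np.round(pj,1))
E
```

```text
top -0.055 v [0.76 0.66] [105 106 105 105 104 107 124 158 189 211 222 227 230 231 229 226 219 203
 176 141 105  79  64  61  61  60  60  60  60]
top -0.045 v [0.76 0.66] [103 103 104 105 104 108 124 155 187 209 221 227 231 231 229 226 218 203
 177 140  99  71  61  60  60  60  60  59  59]
top -0.035 v [0.76 0.66] [105 105 104 105 104 103 104 108 121 150 176 198 209 215 214 209 201 191
 169 132  91  68  61  60  60  60  60  60  60]
[429.7, 201.3, 463.9, 230.6] 0.81
[148.9, 180.5, 198.5, 215.1] 0.8
[[436.2 225.3]
 [476.7 178.6]]
scene -0.055 v [ 0.26 -0.97] [ 75  79  76  65  60  60  61  65  79  99 117 134 149 162 173 180 184 184
 172 143 113 103 103 104 104 104 101  95  81]
scene -0.045 v [ 0.26 -0.97] [ 60  60  60  60  60  60  60  64  77  92 112 130 146 160 172 179 183 184
 172 144 114 103 103 102  95  78  64  62  61]
scene -0.035 v [ 0.26 -0.97] [ 59  59  60  60  61  60  60  63  71  78  81  86  90  96 103 120 148 161
 158 132  86  64  62  61  61  61  62  62  62]
scene 0.05 v [ 0.26 -0.97] [105 104 104 103 104 104 101  95  89  92 106 122 136 142 133 115  92  71
  69  67  65  64  63  64  64  65  65  64  63]
scene 0.06 v [ 0.26 -0.97] [104 104 104 102 102 103 102  99  99 110 128 142 152 160 170 176 179 183
 179 158 123 103 100  99 100 101 100  96  93]
[416.8, 287.9, 459.0, 351.9] 0.78
[197.3, 93.8, 255.1, 115.9] 0.76
[[252.2 112.2]
 [198.8  98. ]]
```

```bash
sed -i 's/^q=np.load.*/q=np.load("q.npy");qb,qc=q[:4],q[4:].copy();qc[2]=-.641;qc[:2]-=.0015*np.array([.598,.801]);STOP=.119/' go.py; python3 - <<'E'
from go import *
g=crad(-STOP+.009+.065,0,.06);print(rel(g+[0,0,.026-.019],qc[2]))
E
```

```text
[0.0029 0.0042 0.0563 0.0034]
```

```bash
python3 -m pendant '[[0.001,0.002,0.015,0.003,200],[0.003,0.004,0.03,0.003,200],[0.003,0.004,0.042,0.003,200],[0.003,0.004,0.048,0.003,200],[0.003,0.004,0.05,0.003,200],[0.003,0.004,0.05,0.003,200]]'
python3 - <<'E'
from go import *
st();print(inc(0));g=crad(-STOP+.009+.065,0,.06);print(rel(g+[0,0,-.019],qc[2]))
E
```

```text
t: 8.8
position: [0.5426, -0.2586, 0.0721]
orientation: [[0.801, -0.598, -0.001], [-0.598, -0.801, 0.0], [-0.001, 0.0, -1.0]]
contact_force: [-1.3, 0.4, -7.1]
width: 0.312
grip_force: 24.9
t 8.8 p [ 0.5426 -0.2586  0.0721] h -0.6412 w 27.4 F [-1.3  0.4 -7.1] M [ 0.07  0.04 -0.04] g 24.9
[-4.56181263e-02  1.97181912e-05  7.21429243e-02]
[ 0.0006  0.      0.0311 -0.0002]
```

```bash
python3 -m pendant '[[0,0,0.002,0,200],[0,0,0.004,0,200],[0,0,0.006,0,200],[0,0,0.008,0,200],[0,0,0.01,0,200],[0,0,0.01,0,200]]' 18
python3 - <<'E'
from go import *
st();print(inc(0),np.array(bot.sense()['orientation']).T@bot.sense()['contact_force'])
E
```

```text
t: 9.4
position: [0.5428, -0.2586, 0.0625]
orientation: [[0.801, -0.598, 0.0], [-0.598, -0.801, 0.0], [-0.0, -0.0, -1.0]]
contact_force: [1.7, 0.1, -3.7]
width: 0.308
grip_force: 18.0
t 9.4 p [ 0.5428 -0.2586  0.0625] h -0.6414 w 27.1 F [ 1.7  0.1 -3.7] M [ 0.27 -0.12 -0.03] g 18.0
[-0.04537681  0.00014164  0.06251873] [ 1.28851314 -1.08658075  3.67804207]
```

Contact on the first saddle is gentle and well centred. I'll continue levelling.

```bash
python3 -m pendant '[[0,0,0.002,0,200],[0,0,0.004,0,200],[0,0,0.006,0,200],[0,0,0.008,0,200],[0,0,0.01,0,200],[0,0,0.012,0,200],[0,0,0.012,0,200]]'
python3 - <<'E'
from go import *
st();print(inc(0),np.array(bot.sense()['orientation']).T@bot.sense()['contact_force'])
E
```

```text
t: 10.1
position: [0.5427, -0.2586, 0.0503]
orientation: [[0.801, -0.598, -0.0], [-0.598, -0.801, 0.0], [-0.0, -0.0, -1.0]]
contact_force: [1.5, 0.6, -4.4]
width: 0.314
grip_force: 18.0
t 10.1 p [ 0.5427 -0.2586  0.0503] h -0.6413 w 27.6 F [ 1.5  0.6 -4.4] M [ 0.19 -0.26 -0.12] g 18.0
[-4.55207331e-02  7.44190516e-05  5.03300770e-02] [ 0.87930159 -1.3555374   4.40555003]
```

```bash
python3 -m pendant '[[0,0,0.0015,0,200],[0,0,0.003,0,200],[0,0,0.0045,0,200],[0,0,0.006,0,200],[0,0,0.007,0,200],[0,0,0.007,0,200]]'
python3 - <<'E'
from go import *
st();print(inc(0),np.array(bot.sense()['orientation']).T@bot.sense()['contact_force'])
E
```

```text
t: 10.7
position: [0.5434, -0.259, 0.046]
orientation: [[0.801, -0.598, 0.001], [-0.598, -0.801, -0.001], [0.001, -0.0, -1.0]]
contact_force: [-3.7, 2.7, 16.4]
width: 0.319
grip_force: 18.0
t 10.7 p [ 0.5434 -0.259   0.046 ] h -0.641 w 28.1 F [-3.7  2.7 16.4] M [ 0.58  0.58 -0.  ] g 18.0
[-0.04471086  0.00015519  0.04599785] [ -4.56472964   0.01818384 -16.43816477]
```

```bash
cat > look.py <<'E'
import sys
from go import *
xb=float(sys.argv[1]);zb=.06;o=[]
for n,(x0,y0,x1,y1) in {'top':(390,130,510,260),'scene':(140,70,290,170)}.items():
    c=bot.capture(n);k=400/(x1-x0);z=cv2.resize(np.ascontiguousarray(c['pixels'][y0:y1,x0:x1,::-1]),None,fx=k,fy=k,interpolation=cv2.INTER_CUBIC)
    def L(P,col):
        p=(proj(c,place(qc,np.asarray(P,float)))+.5-[x0,y0])*k;cv2.polylines(z,[np.int32(p*8)],False,col,1,cv2.LINE_AA,3)
    L([[xb-.065,0,.06],[xb+.065,0,.06]],(0,0,255));L([[-.119,-.022,.08],[-.119,.022,.08]],(255,0,255))
    if len(sys.argv)>3: x=float(sys.argv[3]);L([[x-.045,0,.06],[x+.085,0,.06]],(255,0,0))
    o.append(cv2.copyMakeBorder(z,0,440-z.shape[0],0,0,cv2.BORDER_CONSTANT))
cv2.imwrite(sys.argv[2],np.hstack(o))
E
python3 look.py -0.045 pics/l1.png
```

View pics/l1.png

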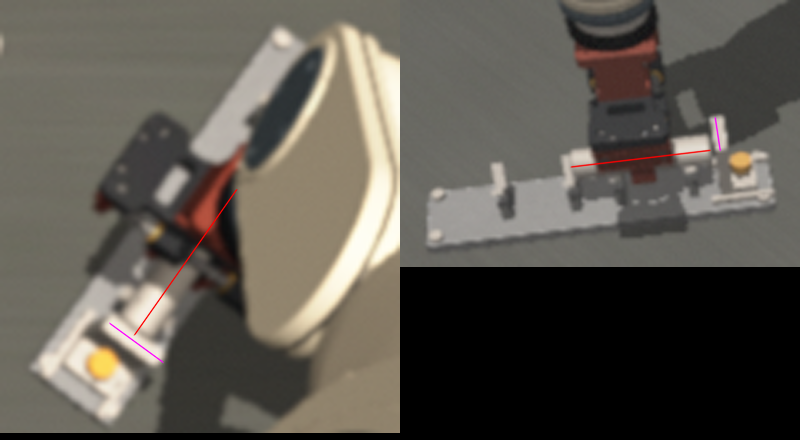

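The bar is level (scene crop 570–712, 150), with its end a few mm short of the stop. I'll release, re-grip lightly and drag it to the stop, the low grip keeping the force well under 20 N.

```bash
python3 -m pendant '[[0,0,-0.002,0,200],[0,0,-0.002,0,150],[0,0,-0.002,0,150],[0,0,-0.002,0,150],[0,0,-0.002,0,150]]' 10
python3 -c "from go import *;st();print(inc(0))"
python3 -m pendant '[[0,0,0,0,200],[0,0,0,0,200],[0,0,0,0,200],[0,0,0,0,200],[-0.001,0,0,0,200],[-0.002,0,0,0,200],[-0.003,0,0,0,200],[-0.004,0,0,0,200],[-0.005,0,0,0,200]]' 10
python3 -c "
from go import *
st();print(inc(0),np.array(bot.sense()['orientation']).T@bot.sense()['contact_force'])"
```

```text
t: 11.3
position: [0.5427, -0.2587, 0.0455]
orientation: [[0.801, -0.598, -0.0], [-0.598, -0.801, 0.0], [-0.0, 0.0, -1.0]]
contact_force: [0.4, 0.2, 0.7]
width: 0.412
grip_force: 0.0
t 11.3 p [ 0.5427 -0.2587  0.0455] h -0.6412 w 36.3 F [0.4 0.2 0.7] M [ 0.08  0.01 -0.  ] g 0.0
[-4.54735249e-02 -2.73543766e-05  4.55223074e-02]
t: 12.2
position: [0.5404, -0.2568, 0.0459]
orientation: [[0.801, -0.598, 0.004], [-0.598, -0.801, -0.002], [0.004, -0.0, -1.0]]
contact_force: [7.9, -5.8, -8.5]
width: 0.314
grip_force: 10.0
t 12.2 p [ 0.5404 -0.2568  0.0459] h -0.641 w 27.6 F [ 7.9 -5.8 -8.5] M [-0.84 -1.3   0.01] g 10.0
[-0.0484527   0.00013046  0.04592536] [ 9.75120671 -0.11741891  8.50913182]
```

```bash
python3 -m pendant '[[-0.001,0,0,0,200],[-0.001,0,0,0,200]]' 8
python3 -c "
from go import *
st();print(inc(0),np.array(bot.sense()['orientation']).T@bot.sense()['contact_force'])"
python3 -m pendant '[[-0.001,0,0,0,200],[-0.002,0,0,0,200],[-0.002,0,0,0,200]]' 8
python3 -c "
from go import *
st();print(inc(0),np.array(bot.sense()['orientation']).T@bot.sense()['contact_force'])
for n in ('top','scene'):
    c=bot.capture(n);print(np.round(proj(c,place(qc,np.array([[-.119,0,.06],[-.119,0,.074]]))),1))
    a=proj(c,place(qc,np.array([[x,0,.074 if n=='top' else .07] for x in np.arange(-.14,-.085,.0025)]))).astype(np.float32)
    print(n,cv2.remap(c['pixels'].mean(2).astype(np.float32),a[:,0][None],a[:,1][None],cv2.INTER_LINEAR)[0].round().astype(int))
"
```

```text
t: 12.4
position: [0.5396, -0.2562, 0.046]
orientation: [[0.801, -0.598, 0.004], [-0.598, -0.801, -0.002], [0.004, -0.0, -1.0]]
contact_force: [7.2, -3.5, -7.2]
width: 0.316
grip_force: 8.0
t 12.4 p [ 0.5396 -0.2562  0.046 ] h -0.6411 w 27.8 F [ 7.2 -3.5 -7.2] M [-0.65 -1.07 -0.01] g 8.0
[-0.0494007   0.00014574  0.04602192] [ 7.78895697 -1.47481337  7.19072346]
t: 12.7
position: [0.5385, -0.2553, 0.0463]
orientation: [[0.801, -0.598, 0.005], [-0.598, -0.801, -0.003], [0.005, -0.001, -1.0]]
contact_force: [7.2, -4.3, -6.1]
width: 0.316
grip_force: 8.0
t 12.7 p [ 0.5385 -0.2553  0.0463] h -0.6411 w 27.8 F [ 7.2 -4.3 -6.1] M [-0.73 -1.19 -0.03] g 8.0
[-0.05085373  0.00018257  0.04628715] [ 8.24118541 -0.86725101  6.18742616]
[[427.6 232.9]
 [429.5 232.4]]
top [209 193 139  88  73  84 135 202 233 237 234 225 222 225 228 229 229 229
 229 229 229 227 214]
[[259.2 125.3]
 [258.7 121.3]]
scene [ 61  60  60  62  74 132 187 200 200 194 180 183 200 207 208 208 207 208
 208 207 205 184 131]
```

The drag force has levelled off at the slip limit, so the bar is against the stop (no dark gap between plate and bar). Release, lift and go to the stub.

```bash
python3 -m pendant '[[0,0,0,0,150],[0,0,0,0,115],[0,0,0,0,115],[0,0,0,0,115],[0,0,-0.02,0,115],[0,0,-0.06,0,115],[0,0,-0.1,0,115],[0,0,-0.14,0,115],[0,0,-0.15,0,115]]' 20
python3 - <<'E'
from go import *
st()
g=bing(.084,.055);print(rel(g+[0,0,.08-.019],qb[2]), rel(crad(0,0,.06),qc[2]))
c=bot.capture('top')
s=bot.spot_in(c,'bar_center');print([(d['bbox'],d['p']) for d in s])
E
```

```text
t: 13.7
position: [0.5384, -0.2549, 0.2004]
orientation: [[0.801, -0.598, 0.006], [-0.598, -0.801, -0.003], [0.007, -0.001, -1.0]]
contact_force: [-0.5, -0.7, -0.1]
width: 0.551
grip_force: 0.0
t 13.7 p [ 0.5384 -0.2549  0.2004] h -0.6411 w 48.4 F [-0.5 -0.7 -0.1] M [ 0.11 -0.01 -0.01] g 0.0
[-0.2373 -0.2573  0.057  -2.6616] [ 5.020e-02  6.000e-04  1.407e-01 -1.000e-04]
[([148.6, 179.7, 197.5, 211.1], 0.85), ([423.9, 192.1, 459.3, 231.7], 0.55)]
```

```bash
python3 -m pendant '[[-0.01,-0.011,0,-0.1,115],[-0.03,-0.033,0,-0.24,115],[-0.055,-0.06,0,-0.38,115],[-0.08,-0.087,0,-0.52,115],[-0.105,-0.114,0,-0.66,115],[-0.13,-0.141,0,-0.8,115],[-0.155,-0.168,0,-0.94,115],[-0.18,-0.195,0,-1.08,115],[-0.205,-0.222,0,-1.22,115],[-0.22,-0.24,0,-1.36,115],[-0.237,-0.257,0,-1.5,115],[-0.237,-0.257,0,-1.64,115]]'
python3 -m pendant '[[0,0,0,-0.14,118],[0,0,0,-0.28,118],[0,0,0,-0.42,118],[0,0,0,-0.56,118],[0,0,0,-0.7,118],[0,0,0,-0.84,118],[0,0,0.01,-0.98,118],[0,0,0.03,-1.02,118],[0,0,0.04,-1.02,118],[0,0,0.04,-1.02,118]]'
python3 - <<'E'
from go import *
st();g=bing(.084,.055)-[.0013,.001,0];print(rel(g+[0,0,-.019],qb[2]))
E
```

```text
t: 15.0
position: [0.4983, 0.0958, 0.1934]
orientation: [[0.534, 0.845, -0.004], [0.845, -0.534, -0.0], [-0.002, -0.003, -1.0]]
contact_force: [-0.5, -0.0, 0.1]
width: 0.55
grip_force: 0.0
t: 16.0
position: [0.4981, 0.0934, 0.153]
orientation: [[-0.432, 0.902, -0.006], [0.902, 0.432, -0.001], [0.002, -0.005, -1.0]]
contact_force: [-0.5, -0.4, -0.3]
width: 0.534
grip_force: 0.0
t 16.0 p [0.4981 0.0934 0.153 ] h 2.0174 w 47.0 F [-0.5 -0.4 -0.3] M [-0.   -0.03  0.  ] g 0.0
[-0.0027  0.0026  0.091  -0.0031]
```

```bash
python3 -m pendant '[[-0.002,0.002,0.01,-0.003,118],[-0.003,0.003,0.03,-0.003,118],[-0.003,0.003,0.05,-0.003,118],[-0.003,0.003,0.065,-0.003,118],[-0.003,0.003,0.077,-0.003,118],[-0.003,0.003,0.085,-0.003,118],[-0.003,0.003,0.09,-0.003,118],[-0.003,0.003,0.09,-0.003,118]]'
python3 - <<'E'
from go import *
st();g=bing(.084,.055)-[.0013,.001,0];print(rel(g+[0,0,-.019],qb[2]))
E
```

```text
t: 16.8
position: [0.5041, 0.0923, 0.0653]
orientation: [[-0.436, 0.9, -0.0], [0.9, 0.436, -0.0], [0.0, -0.0, -1.0]]
contact_force: [0.6, -0.2, -0.4]
width: 0.542
grip_force: 0.0
t 16.8 p [0.5041 0.0923 0.0653] h 2.0217 w 47.7 F [ 0.6 -0.2 -0.4] M [-0.03 -0.11 -0.03] g 0.0
[ 0.0011 -0.0028  0.0033  0.0012]
```

```bash
python3 -m pendant '[[0.001,-0.002,0.002,0,118],[0.001,-0.002,0.002,0,180],[0.001,-0.002,0.002,0,200],[0.001,-0.002,0.002,0,200],[0.001,-0.002,0.002,0,200],[0.001,-0.002,0.002,0,200],[0.001,-0.002,0.002,0,200],[0.001,-0.002,0.002,0,200]]' 20
python3 - <<'E'
from go import *
st();print(np.array(bot.sense()['orientation']).T@bot.sense()['contact_force'])
E
```

```text
t: 17.6
position: [0.5021, 0.0924, 0.064]
orientation: [[-0.436, 0.9, 0.0], [0.9, 0.436, 0.0], [-0.0, 0.0, -1.0]]
contact_force: [-1.2, 0.1, 5.5]
width: 0.312
grip_force: 20.0
t 17.6 p [0.5021 0.0924 0.064 ] h 2.0217 w 27.4 F [-1.2  0.1  5.5] M [-0.1   0.17 -0.14] g 20.0
[ 0.58494793 -1.03124387 -5.50644   ]
```

Well-centred grip on the stub's thick part. Lift and carry.

```bash
python3 -m pendant '[[0,0,-0.005,0,200],[0,0,-0.015,0,200],[0,0,-0.03,0,200],[0,0,-0.055,0,200],[0,0,-0.08,0,200],[0,0,-0.105,0,200],[0,0,-0.125,0,200],[0,0,-0.125,0,200]]' 25
python3 - <<'E'
from go import *
st();g=crad(-STOP+.130+.01+.055,0,.06);print(rel(g+[0,0,.08-.019],qc[2]))
E
```

```text
t: 18.4
position: [0.5034, 0.0927, 0.1914]
orientation: [[-0.436, 0.9, 0.005], [0.9, 0.436, 0.001], [-0.001, 0.005, -1.0]]
contact_force: [0.1, -1.0, -4.8]
width: 0.314
grip_force: 24.9
t 18.4 p [0.5034 0.0927 0.1914] h 2.0219 w 27.6 F [ 0.1 -1.  -4.8] M [-0.03 -0.13 -0.01] g 24.9
[-0.441  -0.0622  0.0708  2.6629]
```

```bash
python3 -m pendant '[[-0.012,-0.002,0,0.06,200],[-0.035,-0.005,0,0.18,200],[-0.07,-0.01,0,0.32,200],[-0.105,-0.015,0,0.46,200],[-0.14,-0.02,0,0.6,200],[-0.175,-0.025,0,0.74,200],[-0.21,-0.03,0,0.88,200],[-0.245,-0.035,0,1.02,200],[-0.28,-0.04,0,1.16,200],[-0.315,-0.045,0,1.3,200],[-0.35,-0.05,0,1.44,200],[-0.38,-0.054,0,1.58,200]]'
python3 - <<'E'
from go import *
st();g=crad(-STOP+.130+.01+.055,0,.06);print(rel(g+[0,0,.06-.019],qc[2]))
E
```

```text
t: 19.6
position: [0.6183, -0.2746, 0.1867]
orientation: [[0.907, 0.422, -0.002], [0.422, -0.907, 0.001], [-0.002, -0.002, -1.0]]
contact_force: [-0.2, -0.1, -4.2]
width: 0.31
grip_force: 24.9
t 19.6 p [ 0.6183 -0.2746  0.1867] h 0.4355 w 27.3 F [-0.2 -0.1 -4.2] M [ 0.05 -0.08  0.02] g 24.9
[-0.0041  0.0608  0.0856  1.0765]
```

```bash
python3 -m pendant '[[-0.001,0.015,0,0.14,200],[-0.003,0.03,0,0.28,200],[-0.004,0.045,0,0.42,200],[-0.004,0.055,0,0.56,200],[-0.004,0.061,0,0.7,200],[-0.004,0.061,0,0.84,200],[-0.004,0.061,0.02,0.98,200],[-0.004,0.061,0.045,1.076,200],[-0.004,0.061,0.06,1.076,200],[-0.004,0.061,0.066,1.076,200],[-0.004,0.061,0.066,1.076,200],[-0.004,0.061,0.066,1.076,200]]'
python3 - <<'E'
from go import *
st();g=crad(-STOP+.130+.01+.055,0,.06);print(rel(g+[0,0,-.019],qc[2]))
E
python3 look.py -0.054 pics/l2.png 0.066
```

```text
t: 20.8
position: [0.6419, -0.3302, 0.1232]
orientation: [[0.806, -0.592, 0.001], [-0.592, -0.806, -0.0], [0.001, -0.0, -1.0]]
contact_force: [0.9, 1.0, -4.2]
width: 0.313
grip_force: 24.9
t 20.8 p [ 0.6419 -0.3302  0.1232] h -0.633 w 27.5 F [ 0.9  1.  -4.2] M [ 0.14 -0.01 -0.06] g 24.9
[-0.0009  0.002   0.0822  0.008 ]
```

View pics/l2.png

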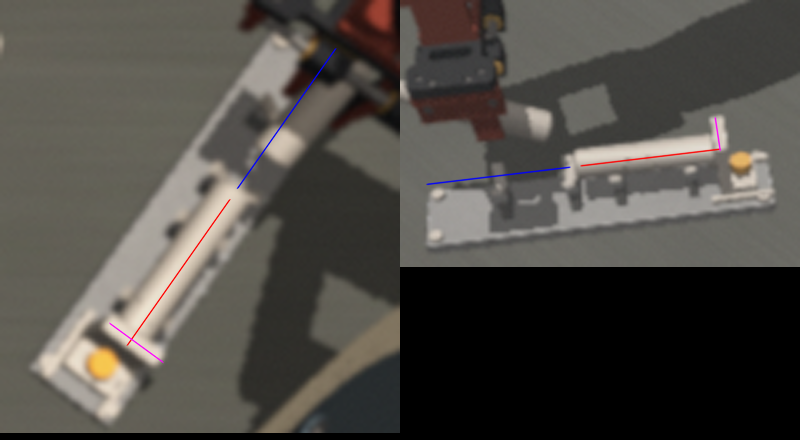

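The bar sits level in the saddles against the stop (scene crop 573–715, 150). The stop face is about 3 mm nearer +x than my line, so its end is near cradle x = +14 mm. If I lowered the tilted stub here, its bottom corner would miss the +24 saddle. I'll first level it by resting its low end on the outer saddle (+89), then lift and move in.

```bash
sed -i 's/STOP=.119/STOP=.116/' go.py; python3 -m pendant '[[0.015,0.001,0,0.008,200],[0.035,0.002,0,0.008,200],[0.05,0.002,0.01,0.008,200],[0.056,0.002,0.025,0.008,200],[0.056,0.002,0.04,0.008,200],[0.056,0.002,0.049,0.008,200],[0.056,0.002,0.052,0.008,200],[0.056,0.002,0.052,0.008,200]]' 20
python3 - <<'E'
from go import *
st();print(inc(0));print(rel(crad(.131,0,.041),qc[2]))
E
```

```text
t: 21.7
position: [0.6844, -0.3643, 0.0699]
orientation: [[0.801, -0.599, -0.002], [-0.599, -0.801, 0.001], [-0.002, 0.0, -1.0]]
contact_force: [-0.2, -0.4, -4.5]
width: 0.314
grip_force: 20.0
t 21.7 p [ 0.6844 -0.3643  0.0699] h -0.642 w 27.6 F [-0.2 -0.4 -4.5] M [ 0.01  0.03 -0.01] g 20.0
[1.31257553e-01 1.07127114e-04 6.98897768e-02]
[-0.0002  0.0001  0.0289 -0.001 ]
```

```bash
python3 -m pendant '[[0,0,0.0025,0,200],[0,0,0.005,0,200],[0,0,0.0075,0,200],[0,0,0.01,0,200],[0,0,0.0125,0,200],[0,0,0.015,0,200],[0,0,0.015,0,200]]' 18
python3 -c "
from go import *
st();print(inc(0),np.array(bot.sense()['orientation']).T@bot.sense()['contact_force'])"
python3 -m pendant '[[0,0,0.0025,0,200],[0,0,0.005,0,200],[0,0,0.0075,0,200],[0,0,0.01,0,200],[0,0,0.0115,0,200],[0,0,0.0115,0,200]]'
python3 -c "
from go import *
st();print(inc(0),np.array(bot.sense()['orientation']).T@bot.sense()['contact_force'])"
python3 look.py -0.051 pics/l3.png 0.12
```

```text
t: 22.4
position: [0.6845, -0.3643, 0.0546]
orientation: [[0.801, -0.599, -0.002], [-0.599, -0.801, 0.001], [-0.002, 0.0, -1.0]]
contact_force: [-1.7, -3.3, -2.1]
width: 0.313
grip_force: 18.0
t 22.4 p [ 0.6845 -0.3643  0.0546] h -0.6422 w 27.6 F [-1.7 -3.3 -2.1] M [-0.27  0.23  0.13] g 18.0
[0.13140063 0.00015246 0.05462553] [0.57814624 3.64760777 2.06198967]
t: 23.0
position: [0.6852, -0.3649, 0.0439]
orientation: [[0.801, -0.599, -0.0], [-0.599, -0.801, -0.0], [-0.0, 0.0, -1.0]]
contact_force: [-0.5, -3.7, -2.1]
width: 0.311
grip_force: 18.0
t 23.0 p [ 0.6852 -0.3649  0.0439] h -0.6422 w 27.3 F [-0.5 -3.7 -2.1] M [-0.55  0.12  0.07] g 18.0
[0.13227968 0.0001574  0.04386835] [1.82455486 3.21798808 2.0966768 ]
```

View pics/l3.png

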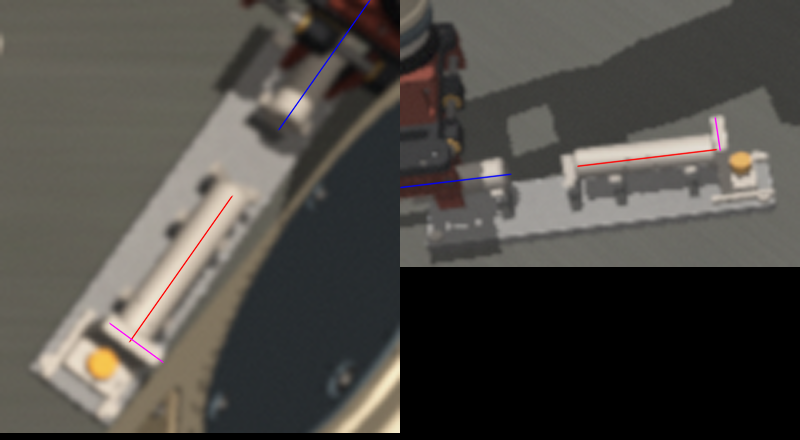

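The stub is now close to level, its flat end on the outer saddle (scene crop 506,170), with the bar 573–715. Lift a little, move in along −x, and shift 0.7 mm towards −y to ease the side force.

```bash
python3 -m pendant '[[0,0.0005,-0.006,0,200],[0,0.0007,-0.012,0,200],[-0.01,0.0007,-0.012,0,200],[-0.025,0.0007,-0.012,0,200],[-0.04,0.0007,-0.012,0,200],[-0.052,0.0007,-0.012,0,200],[-0.058,0.0007,-0.012,0,200],[-0.059,0.0007,-0.012,0,200],[-0.059,0.0007,-0.012,0,200]]' 20
python3 -c "
from go import *
st();print(inc(0),np.array(bot.sense()['orientation']).T@bot.sense()['contact_force'])"
python3 look.py -0.051 pics/l4.png 0.063
```

```text
t: 24.0
position: [0.6378, -0.3298, 0.0563]
orientation: [[0.801, -0.599, 0.0], [-0.599, -0.801, 0.0], [0.0, -0.0, -1.0]]
contact_force: [-0.1, 0.6, -4.0]
width: 0.313
grip_force: 20.0
t 24.0 p [ 0.6378 -0.3298  0.0563] h -0.6421 w 27.5 F [-0.1  0.6 -4. ] M [ 0.08  0.06 -0.01] g 20.0
[ 0.07327034 -0.0001483   0.0562962 ] [-0.45256864 -0.3908704   3.95320998]
```

View pics/l4.png

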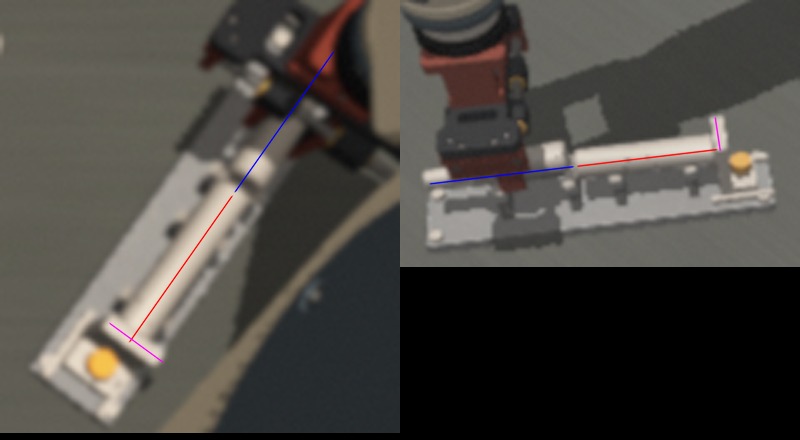

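The stub hangs level just behind the bar (scene crop 428–566, bar from 574), journal away from the stop. Lowering slowly.

```bash
python3 -m pendant '[[0,0,0.002,0,200],[0,0,0.004,0,200],[0,0,0.006,0,200],[0,0,0.008,0,200],[0,0,0.0095,0,200],[0,0,0.0095,0,200]]' 16
python3 -c "
from go import *
st();print(inc(0),np.array(bot.sense()['orientation']).T@bot.sense()['contact_force'])"
python3 -m pendant '[[0,0,0.0015,0,200],[0,0,0.003,0,200],[0,0,0.003,0,200]]' 
python3 -c "
from go import *
st();print(inc(0),np.array(bot.sense()['orientation']).T@bot.sense()['contact_force'])"
```

```text
t: 24.7
position: [0.6376, -0.33, 0.0472]
orientation: [[0.801, -0.599, -0.0], [-0.599, -0.801, 0.0], [-0.0, 0.0, -1.0]]
contact_force: [-2.8, 1.9, 3.2]
width: 0.314
grip_force: 17.1
t 24.7 p [ 0.6376 -0.33    0.0472] h -0.6423 w 27.6 F [-2.8  1.9  3.2] M [ 0.34  0.54 -0.06] g 17.1
[ 0.07328271 -0.00041238  0.04719715] [-3.41551921  0.15056144 -3.1606907 ]
t: 25.0
position: [0.6378, -0.3301, 0.0465]
orientation: [[0.801, -0.599, 0.0], [-0.599, -0.801, -0.0], [0.0, -0.0, -1.0]]
contact_force: [-9.1, 4.5, 19.4]
width: 0.318
grip_force: 20.7
t 25.0 p [ 0.6378 -0.3301  0.0465] h -0.6423 w 28.0 F [-9.1  4.5 19.4] M [ 0.84  1.57 -0.05] g 20.7
[ 0.07343601 -0.00035456  0.0465095 ] [-10.03830244   1.85151534 -19.37038473]
```

```bash
python3 -m pendant '[[0,0,-0.0015,0,200],[0,0,-0.003,0,200],[0,0,-0.003,0,150],[0,0,-0.003,0,150],[0,0,-0.003,0,150],[0,0,-0.003,0,150]]' 10
python3 -c "
from go import *
st();print(inc(0))"
python3 -m pendant '[[0,0,0,0,200],[0,0,0,0,200],[0,0,0,0,200],[0,0,0,0,200],[-0.001,0,0,0,200],[-0.002,0,0,0,200],[-0.003,0,0,0,200],[-0.003,0,0,0,200]]' 10
python3 -c "
from go import *
st();print(inc(0),np.array(bot.sense()['orientation']).T@bot.sense()['contact_force'])"
```

```text
t: 25.6
position: [0.638, -0.3302, 0.0467]
orientation: [[0.801, -0.599, 0.001], [-0.599, -0.801, -0.0], [0.001, -0.0, -1.0]]
contact_force: [-0.2, 0.7, -0.1]
width: 0.414
grip_force: 0.6
t 25.6 p [ 0.638  -0.3302  0.0467] h -0.6421 w 36.4 F [-0.2  0.7 -0.1] M [ 0.3   0.13 -0.  ] g 0.6
[ 0.07368616 -0.00031681  0.04666433]
t: 26.4
position: [0.6353, -0.3283, 0.0467]
orientation: [[0.801, -0.599, 0.0], [-0.599, -0.801, -0.0], [0.0, -0.0, -1.0]]
contact_force: [0.4, 0.2, -2.9]
width: 0.313
grip_force: 10.0
t 26.4 p [ 0.6353 -0.3283  0.0467] h -0.6422 w 27.5 F [ 0.4  0.2 -2.9] M [ 0.02 -0.13 -0.03] g 10.0
[ 0.07036111 -0.00037947  0.04665269] [ 0.17946403 -0.37228992  2.94243947]
```

```bash
python3 -m pendant '[[-0.001,0,0,0,200],[-0.002,0,0,0,200],[-0.002,0,0,0,200]]'
python3 -c "
from go import *
st();print(inc(0),np.array(bot.sense()['orientation']).T@bot.sense()['contact_force'])"
python3 -m pendant '[[-0.001,0,0,0,200],[-0.002,0,0,0,200],[-0.002,0,0,0,200]]'
python3 -c "
from go import *
st();print(inc(0),np.array(bot.sense()['orientation']).T@bot.sense()['contact_force'])"
```

```text
t: 26.7
position: [0.6341, -0.3273, 0.0467]
orientation: [[0.801, -0.599, 0.001], [-0.599, -0.801, -0.001], [0.001, -0.0, -1.0]]
contact_force: [2.6, -2.4, -5.2]
width: 0.315
grip_force: 10.0
t 26.7 p [ 0.6341 -0.3273  0.0467] h -0.6421 w 27.8 F [ 2.6 -2.4 -5.2] M [-0.32 -0.48 -0.05] g 10.0
[ 0.06881116 -0.00032742  0.04672636] [3.48278675 0.33694806 5.23772942]
t: 27.0
position: [0.6341, -0.3273, 0.0474]
orientation: [[0.801, -0.599, 0.005], [-0.599, -0.801, -0.003], [0.006, -0.0, -1.0]]
contact_force: [7.1, -5.2, -7.1]
width: 0.32
grip_force: 10.0
t 27.0 p [ 0.6341 -0.3273  0.0474] h -0.6422 w 28.1 F [ 7.1 -5.2 -7.1] M [-0.88 -1.18 -0.02] g 10.0
[ 0.06883657 -0.00030044  0.04738158] [ 8.74478207 -0.10986247  7.15468315]
```

```bash
python3 -m pendant '[[-0.001,0,0,0,200],[-0.001,0,0,0,200]]'
python3 -c "
from go import *
st();print(inc(0),np.array(bot.sense()['orientation']).T@bot.sense()['contact_force'])"
python3 -m pendant '[[0,0,0,0,160],[0,0,0,0,130],[0,0,0,0,115],[0,0,0,0,115],[0,0,-0.02,0,115],[0,0,-0.06,0,115],[0,0,-0.1,0,130],[-0,0,-0.14,0,200],[0,0,-0.14,0,255],[0,0,-0.14,0,255]]'
python3 - <<'E'
from go import *
st();print(inc(0))
for n in('scene','top'):
    c=bot.capture(n);cv2.imwrite(f'pics/f_{n}.png',c['pixels'][:,:,::-1]);G=c['pixels'].mean(2).astype(np.float32)
    for z in(.068,.074):
        xs=np.arange(-.13,.155,.0025);a=proj(c,place(qc,np.c_[xs,0*xs,0*xs+z])).astype(np.float32)
        I=cv2.remap(G,a[:,0][None],a[:,1][None],cv2.INTER_LINEAR)[0].round().astype(int);print(n,z,I)
    for k in('bar_center','stub_center'): print(k,[(np.round(d['bbox'],1).tolist(),round(d['p'],2)) for d in bot.spot_in(c,k)])
E
```

```text
t: 27.2
position: [0.634, -0.3271, 0.0477]
orientation: [[0.801, -0.599, 0.006], [-0.599, -0.801, -0.004], [0.007, -0.001, -1.0]]
contact_force: [8.8, -6.3, -6.9]
width: 0.314
grip_force: 10.0
t 27.2 p [ 0.634  -0.3271  0.0477] h -0.6423 w 27.6 F [ 8.8 -6.3 -6.9] M [-1.01 -1.48 -0.01] g 10.0
[ 0.06868198 -0.00021849  0.04768345] [10.7780735  -0.18153812  6.98629826]
t: 28.2
position: [0.6316, -0.3253, 0.1879]
orientation: [[0.801, -0.599, 0.002], [-0.599, -0.801, -0.001], [0.002, -0.0, -1.0]]
contact_force: [0.3, -0.5, -0.1]
width: 0.258
grip_force: 0.0
t 28.2 p [ 0.6316 -0.3253  0.1879] h -0.6421 w 22.7 F [ 0.3 -0.5 -0.1] M [0.05 0.01 0.03] g 0.0
[ 0.06560392 -0.00022526  0.18789719]
scene 0.068 [106 142 185 200 200 189 174 184 203 210 211 211 212 211 211 211 211 211
 211 210 211 211 211 210 209 210 209 210 210 210 209 208 208 207 208 208
 209 209 209 208 209 208 208 208 208 208 209 208 207 207 206 206 207 206
 207 205 203 189 164 169 200 214 215 215 205 166 121 114 114 115 115 115
 115 114 114 114 114 114 114 115 116 115 114 115 115 115 115 115 115 116
 127 170 199 195 188 197 204 
[... 1162 characters left out ...]
239 239 239 239
 239 238 226 194 151 126 111]
top 0.074 [ 84  96 154 221 245 247 244 239 237 239 241 239 239 241 241 242 241 241
 241 241 241 241 241 240 240 240 240 240 240 239 239 239 239 239 239 239
 239 239 239 239 240 239 239 240 240 240 240 240 240 240 240 240 241 240
 241 241 240 235 222 215 226 235 238 238 237 226 195 159 144 140 140 140
 140 141 141 142 141 141 140 140 141 140 141 141 141 141 142 142 143 166
 207 233 241 240 234 233 232 234 234 235 234 234 235 235 236 236 236 236
 231 215 173 138 120 105 100]
bar_center [([151.3, 182.8, 195.8, 212.1], 0.94), ([426.5, 185.2, 464.1, 232.7], 0.71)]
stub_center [([231.3, 278.8, 254.2, 333.3], 0.78), ([461.1, 146.4, 488.9, 186.3], 0.66)]
```

Both are in, and the profiles show joints at about −113 and +15 mm and the journal end at about +145 mm. As a check I'll push the journal end with shut fingers, watching the force.

```bash
python3 -m pendant '[[0.03,0,0,0,255],[0.07,0,0,0,255],[0.1,0,0,0,255],[0.113,0,0.02,0,255],[0.113,0,0.06,0,255],[0.113,0,0.1,0,255],[0.113,0,0.125,0,255],[0.113,0,0.134,0,255],[0.113,0,0.134,0,255]]' 20
python3 -c "
from go import *
st();print(inc(0))"
```

```text
t: 29.4
position: [0.7207, -0.3923, 0.0502]
orientation: [[0.801, -0.599, -0.003], [-0.599, -0.801, 0.002], [-0.004, 0.0, -1.0]]
contact_force: [0.7, -0.8, 0.3]
width: 0.003
grip_force: 0.0
t 29.4 p [ 0.7207 -0.3923  0.0502] h -0.6422 w 0.3 F [ 0.7 -0.8  0.3] M [ 0.05  0.02 -0.02] g 0.0
[ 0.177088   -0.00064945  0.05023521]
```

```bash
python3 -m pendant '[[-0.004,0,0,0,255],[-0.009,0,0,0,255],[-0.012,0,0,0,255],[-0.014,0,0,0,255],[-0.016,0,0,0,255],[-0.016,0,0,0,255]]'
python3 -c "
from go import *
st();print(inc(0))"
```

```text
t: 30.0
position: [0.7089, -0.3832, 0.0531]
orientation: [[0.801, -0.599, 0.0], [-0.599, -0.801, -0.0], [0.0, -0.0, -1.0]]
contact_force: [0.4, 0.2, -0.6]
width: 0.002
grip_force: 0.0
t 30.0 p [ 0.7089 -0.3832  0.0531] h -0.6422 w 0.1 F [ 0.4  0.2 -0.6] M [ 0.09 -0.03 -0.03] g 0.0
[ 0.16218444 -0.00041538  0.05310179]
```

No contact yet. I'll step in 1 mm at a time.

```bash
f(){ python3 -c "
from go import *
print(inc(0).round(4),(np.array(bot.sense()['orientation']).T@bot.sense()['contact_force']).round(1))"; }
python3 -m pendant '[[-0.001,0,0,0,255],[-0.002,0,0,0,255],[-0.003,0,0,0,255],[-0.004,0,0,0,255],[-0.004,0,0,0,255]]' >/dev/null; f
python3 -m pendant '[[-0.001,0,0,0,255],[-0.0015,0,0,0,255],[-0.0015,0,0,0,255]]' >/dev/null; f
```

```text
[ 0.1582 -0.0004  0.0526] [-0.4  0.8  0.2]
[ 0.1576 -0.0004  0.0529] [ 3.9 -0.1  1.8]
```

```bash
f(){ python3 -c "
from go import *
print(inc(0).round(4),(np.array(bot.sense()['orientation']).T@bot.sense()['contact_force']).round(1))"; }
python3 -m pendant '[[-0.0007,0,0,0,255],[-0.0007,0,0,0,255],[-0.0007,0,0,0,255]]' >/dev/null; f
python3 -m pendant '[[-0.0005,0,0,0,255],[-0.0005,0,0,0,255],[-0.0005,0,0,0,255]]' >/dev/null; f
```

```text
[ 0.1576 -0.0004  0.0532] [6.5 0.8 2.6]
[ 0.1575 -0.0004  0.0534] [ 7.1 -0.6  1.9]
```

```bash
f(){ python3 -c "
from go import *
print(inc(0).round(4),(np.array(bot.sense()['orientation']).T@bot.sense()['contact_force']).round(1))"; }
python3 -m pendant '[[-0.0006,0,0,0,255],[-0.001,0,0,0,255],[-0.001,0,0,0,255]]' >/dev/null; f
python3 -m pendant '[[-0.0006,0,0,0,255],[-0.0006,0,0,0,255]]' >/dev/null; f
```

```text
[ 0.1576 -0.0004  0.0539] [10.2 -0.3  3. ]
[ 0.1576 -0.0004  0.0542] [11.   0.1  3.3]
```

It is hard against the stop at 11 N with no travel, so both joints are closed. Back off, lift clear and hand in.

```bash
python3 -m pendant '[[0.005,0,0,0,255],[0.015,0,0,0,255],[0.02,0,-0.02,0,255],[0.02,0,-0.06,0,255],[0.02,0,-0.11,0,255],[0.02,0,-0.15,0,255],[0.02,0,-0.15,0,255],[0.02,0,-0.15,0,255]]'
python3 - <<'E'
from go import *
st()
for n in('scene','top'):
    c=bot.capture(n);G=c['pixels'].mean(2).astype(np.float32)
    xs=np.arange(-.13,.155,.0025);a=proj(c,place(qc,np.c_[xs,0*xs,0*xs+.074])).astype(np.float32)
    I=cv2.remap(G,a[:,0][None],a[:,1][None],cv2.INTER_LINEAR)[0].round().astype(int);print(n,I)
    d=cv2.absdiff(c['pixels'],cv2.cvtColor(cv2.imread(f'pics/{n}0.png'),cv2.COLOR_BGR2RGB)).max(2)
    r=(135,195,290,305) if n=='scene' else (275,100,395,165)
    print('file/wrench diff',(d[r[1]:r[3],r[0]:r[2]]>60).sum())
E
```

```text
t: 32.7
position: [0.7187, -0.3905, 0.204]
orientation: [[0.801, -0.599, 0.001], [-0.599, -0.801, -0.001], [0.001, -0.0, -1.0]]
contact_force: [0.6, -0.1, -1.1]
width: 0.004
grip_force: 0.0
t 32.7 p [ 0.7187 -0.3905  0.204 ] h -0.6422 w 0.4 F [ 0.6 -0.1 -1.1] M [ 0.11  0.02 -0.02] g 0.0
scene [110 160 201 203 202 203 190 178 192 197 198 198 198 198 198 198 196 196
 196 196 197 197 196 196 196 197 196 195 195 196 195 195 195 196 195 195
 196 196 196 196 197 197 198 197 198 199 200 200 200 200 201 202 203 203
 203 203 198 180 165 175 190 196 196 197 198 198 198 198 197 198 197 199
 200 200 199 200 201 200 200 200 202 202 202 202 202 203 203 203 204 204
 204 204 199 176 147 144 145 145 145 143 137 131 129 129 133 133 135 128
 101  78  64  62  61  62  62]
file/wrench diff 0
top [ 62  72 118 182 215 221 218 206 202 206 208 206 206 209 210 211 210 210
 210 209 209 209 209 208 208 208 208 207 207 206 206 205 206 205 205 206
 206 206 205 205 206 206 206 207 207 207 207 207 208 208 208 208 208 208
 209 209 207 199 184 178 189 199 203 204 205 204 205 206 206 206 206 206
 207 207 207 207 207 208 208 208 208 209 209 210 210 210 210 211 212 211
 212 212 211 207 198 195 195 196 196 196 197 197 198 198 200 198 187 158
 121  90  66  51  48  47  46]
file/wrench diff 0
```

```bash
python3 -c "from rig import bot;print(bot.close_job())"
```

```text
the job is handed in; nothing more can be done
None
```

The job is handed in at about 33 s. The bar is against the stop and the stub closed up behind it with its journal outward; an 11 N push on the journal end gave no travel. The file and wrench show no change in the pictures. I never touched the thin bar, but did not re-measure it. The hand-in returned no verdict.

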